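# Stroke along the plungers of a spring-contact strip

### The job

Check the loose spring-contact strip for sticking plungers: run the fingertips lightly along its curved row of five domed plungers so that each one visibly dips in turn, beginning at the end beside which the large calibration weight stands and finishing at the other end, beside the ring cutter. Press gently, do not lift or shove the strip, leave the weight, ring cutter and cassette beside it where they are, and finish with the hand clear and all the plungers sprung back up.

Things in the scene. Friction and masses are not known exactly. Their poses are not given: they have to be found in the camera images.
- strip: loose spring-contact strip, 1.1 kg: grey base 226 (x) by 80 (y) mm, top face 22 mm above the worktop; connector on its -y side out to y = -54 mm; five sprung plungers on an arc. Origin: centre of underside; x lengthwise, z up. Over 6 N sideways slides it. Obstacle: the tall oven at back right, between arm start and strip; swing the arm round close in (0.36 m out) before reaching out
- plunger_1 (a joint): how far plunger 1 is pushed down, m: 0 = up, 0.008 = at its stop. Needs about 1 N to start and 4 N at the stop; springs back when released
- plunger_1_crown (a point): top of the round steel dome of plunger 1 (at x = -84, y = -10 mm on the strip), 36 mm above the worktop when up; it moves with the plunger. Dome: 28 mm across, sphere radius 20 mm, so its rim lies 7 mm below the crown. Neighbouring crowns are 44 mm apart along the arc. Fingertips passing level at 3 to 5 mm below crown height ride over the dome and press it; much deeper they catch on its side
- plunger_2 (a joint): how far plunger 2 is pushed down, m: 0 = up, 0.008 = at its stop. Needs about 1 N to start and 4 N at the stop; springs back when released
- plunger_2_crown (a point): top of the round steel dome of plunger 2 (at x = -44, y = 6 mm on the strip), 36 mm above the worktop when up; it moves with the plunger. Dome: 28 mm across, sphere radius 20 mm, so its rim lies 7 mm below the crown. Neighbouring crowns are 44 mm apart along the arc. Fingertips passing level at 3 to 5 mm below crown height ride over the dome and press it; much deeper they catch on its side
- plunger_3 (a joint): how far plunger 3 is pushed down, m: 0 = up, 0.008 = at its stop. Needs about 1 N to start and 4 N at the stop; springs back when released
- plunger_3_crown (a point): top of the round steel dome of plunger 3 (at x = 0, y = 12 mm on the strip), 36 mm above the worktop when up; it moves with the plunger. Dome: 28 mm across, sphere radius 20 mm, so its rim lies 7 mm below the crown. Neighbouring crowns are 44 mm apart along the arc. Fingertips passing level at 3 to 5 mm below crown height ride over the dome and press it; much deeper they catch on its side
- plunger_4 (a joint): how far plunger 4 is pushed down, m: 0 = up, 0.008 = at its stop. Needs about 1 N to start and 4 N at the stop; springs back when released
- plunger_4_crown (a point): top of the round steel dome of plunger 4 (at x = 44, y = 6 mm on the strip), 36 mm above the worktop when up; it moves with the plunger. Dome: 28 mm across, sphere radius 20 mm, so its rim lies 7 mm below the crown. Neighbouring crowns are 44 mm apart along the arc. Fingertips passing level at 3 to 5 mm below crown height ride over the dome and press it; much deeper they catch on its side
- plunger_5 (a joint): how far plunger 5 is pushed down, m: 0 = up, 0.008 = at its stop. Needs about 1 N to start and 4 N at the stop; springs back when released
- plunger_5_crown (a point): top of the round steel dome of plunger 5 (at x = 84, y = -10 mm on the strip), 36 mm above the worktop when up; it moves with the plunger. Dome: 28 mm across, sphere radius 20 mm, so its rim lies 7 mm below the crown. Neighbouring crowns are 44 mm apart along the arc. Fingertips passing level at 3 to 5 mm below crown height ride over the dome and press it; much deeper they catch on its side
- weight_500: metal calibration weight with a knob top, 38 mm across, 66 mm high, standing on the worktop beside one end of the strip (about 75 mm off its centre line on the +y side); it marks the end to begin at. Origin: centre of its underside
- ring_cutter: plain open metal ring cutter, 46 mm across, 29 mm high, standing beside the other end of the strip, same side. Origin: centre of its underside
- cassette: pale label cassette, 56x72x14 mm, lying beside the middle of the strip, same side. Origin: centre of its underside
There are look-alikes about, which are no part of the job. What is shaped like the weight_500 but green or purple is not meant.

How it is judged:
By the outcome, as a careful person would: the job done as asked, in the order asked, and still so for the second after the job is handed in, with the robot touching nothing.
It also fails if it takes over 40 s, if anything falls off the work surface, if the arm or the gripper's body presses on something with over 40 N, if the wrist force passes 120 N, or if a joint passes its speed limit or range.

### The arm

A 6-joint arm with a two-finger parallel gripper is mounted at the origin on a cart in front of the work surface, level with it; the furniture and walls round the work are solid. World frame = base frame: x ahead of the robot, y to its left, z up, the work surface at z = 0. Lengths are in m, angles in degrees, forces in N, time in s.
With the tool pointing down it reaches from about 0.3 to 0.75 m from the base axis. Payload 8.5 kg.
Tool frame: the origin (TCP) lies at the very end of the fingers, on their centre line; the grasp point (between the pads) lies 19 mm behind it (env.hold_point_z is the distance from the TCP to the grasp point, in m); z points along the fingers, y is the line along which they close (so a half turn about z gives the same grasp; the last joint's range is limited). The gripper opens to 85 mm and grips with 20 to 120 N. Pads are 22 mm wide; open, the fingers measure 114 mm over their backs; the gripper's body (76 mm by 85 mm) begins 54 mm behind the grasp point. The pads swing forward as they close: fully open they stand 13 mm farther back than shut.
Start: joints at [57.393, 21.807, 74.336, -0, 83.858, -12.336], TCP at [0.191, 0.516, 0.231] pointing down, gripper open.
Joint ranges: [-178.18, 178.18], [-50.72, 133.34], [12.68, 142.11], [-81.47, 261.47], [9.98, 163.14], [-165.26, 165.26]. Speed limits (degrees/s): [136.94, 136.94, 180, 180, 180, 180].

### API

Orientations are given as a 3x3 rotation matrix whose columns are the frame's x, y, z axes.
In Python, from rig import env, optics gives the robot as it stands.
- The arm moves only by the shell command python3 -m jog 'ROWS' [OPENING] [FORCE]. ROWS is JSON, a list of rows, each an object with "linear": the shift along the tool's x, y, z in units of 40 mm (1.0 is 40 mm), a list of three; "roll": the turn about the tool's z in units of 5 degrees (1.0 is 5 degrees). A call has 1 to 12 rows; each row shifts and turns the commanded pose from where the row before left it, along the tool's axes as they then stand; what a row does not reach is not made up. A row lasts 1/12 s, in which the tool goes at most 41.7 mm and 7.16 degrees, less where a joint would pass 70% of its speed; a pose out of reach is approached as far as the arm can. A call is refused whole if a number of a shift passes 1 or a number of a turn 1, either way. A call with a gripper value outside its range is refused whole. OPENING is the opening, from -1 (shut) to 1 (fully open), set as the call begins (- or left out, the last holds). The fingers move at their own pace and stop on an object; FORCE is the grip in N (left out, the last holds). Time passes only in rows, so rows that do not move let the fingers close. It gives the time, the measured TCP pose, the force, the opening and the grip force at its end, in the units of the state.
- env.observe(): the state, without advancing time (a new reading comes with each control period).
- optics.get_image(name): name is "side" or "top"; returns the picture (384x512x3 uint8, red, green, blue); there is no depth.
- optics.calibration(name): a dict with "fov_y" (degrees; the focal length in pixels is half the picture's height over the tangent of half this angle, whatever the lens; pixels are square), "cx", "cy" (the principal point, pixels), "D" ([k1, k2, p1, p2, k3] as OpenCV has them; the pictures are not rectified), "T" (4x4, takes a point from camera to world coordinates). Camera axes: x right, y down, z forward; pixel columns grow to the right and rows downward; lengths in m; the calibration is good to about 2 mm. A picture is of the moment at which its call begins. calibration takes no time and is no camera call.
- env.close_job(): hands the job in; it is judged then, once.
The state is a dict: "time_s": time; "q": joint angles; "qvel": joint speeds; "joint_efforts": joint torques, N m; "position": TCP position; "tool_rot": TCP orientation; "ft_force": force on the tool from outside, world axes, zero at the start; "wrist_torque": the same for the moment, N m; "grip_width": finger opening in m; "gripper_force": force on a finger pad.
Only numpy, scipy, OpenCV 4.12 (cv2) and the standard library are available. Lean on these libraries where they do the work, as an engineer would, in place of code of your own. Each camera call takes 0.05 s, during which the arm holds its last target. There are 200 camera calls.

## Working session

There is one attempt and no reset: what is moved stays moved. The work goes in short steps, Python scripts to look and compute and a shell command to move; the robot and the scene stay as the last step left them, time stands still between calls to the robot, and variables do not carry over. Pictures are saved under pics/ and viewed, at most 10 in all, crops included, and the job is handed in when it is done.

```bash
mkdir -p pics; python3 - <<'E'
from rig import env, optics
import cv2
for n in("top","side"):
    cv2.imwrite(f"pics/{n}0.png",cv2.resize(optics.get_image(n)[:,:,::-1],(800,600),interpolation=cv2.INTER_CUBIC))
    c=optics.calibration(n);print(c)
s=env.observe();print(s["time_s"],s["position"],s["tool_rot"],s["ft_force"])
E
```

```text
{'fov_y': 54.687962853573815, 'cx': 254.39990271460516, 'cy': 195.6456978862136, 'D': array([-0.10926928,  0.        ,  0.        ,  0.        ,  0.        ]), 'T': array([[ 0.00330824, -0.99706648,  0.07646891,  0.40983331],
       [-0.99997364, -0.00280429,  0.00669676,  0.32492695],
       [-0.00646268, -0.07648905, -0.99704948,  0.89886853],
       [ 0.        ,  0.        ,  0.        ,  1.        ]])}
{'fov_y': 44.19566593895077, 'cx': 253.1727366298424, 'cy': 186.9818415263558, 'D': array([-0.12967104,  0.        ,  0.        ,  0.        ,  0.        ]), 'T': array([[ 0.9260405 , -0.24362139,  0.28826657,  0.226327  ],
       [-0.37675132, -0.55109358,  0.74454974, -0.33011152],
       [-0.02252639, -0.79808802, -0.60211965,  0.56671231],
       [ 0.        ,  0.        ,  0.        ,  1.        ]])}
0.1 [0.19042484 0.51571767 0.23079653] [[-9.38060171e-01  3.46471738e-01 -6.71510064e-04]
 [ 3.46472287e-01  9.38059616e-01 -1.05352498e-03]
 [ 2.64899842e-04 -1.22092945e-03 -9.99999220e-01]] [-0.73414082  0.93042991  0.71200491]
```

View pics/top0.png

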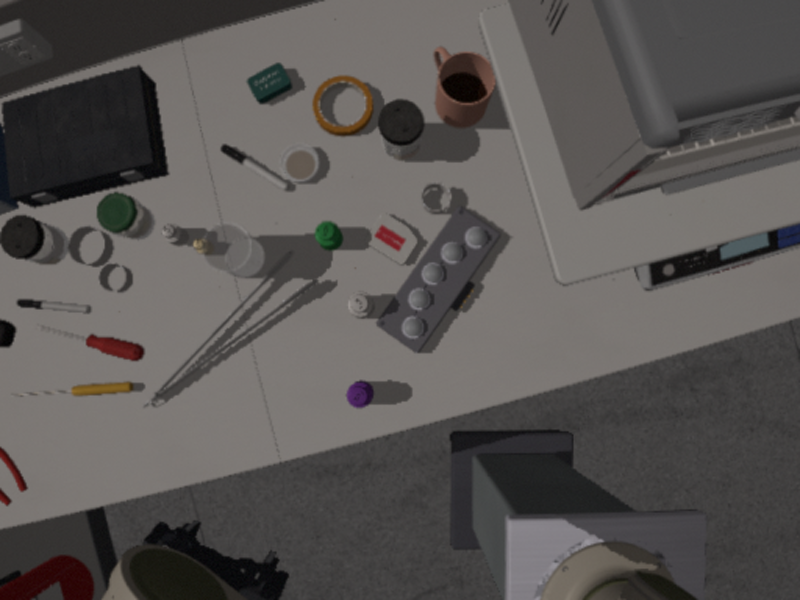

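View pics/side0.png

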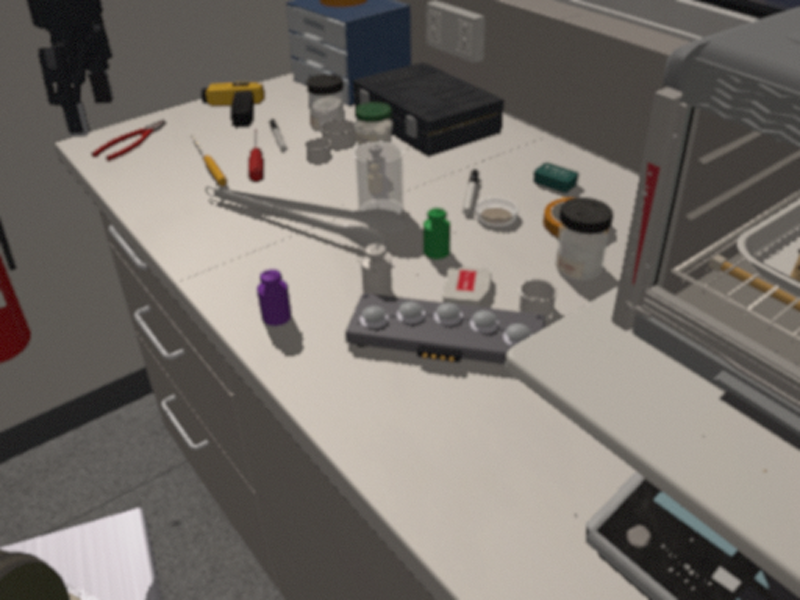

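The top view (800x600 scale) shows the strip near (440,280) with plungers at about (413,327), (420,299), (432,273), (453,252) and (478,237). The metal weight is at (361,305), the ring cutter at (437,197) and the cassette at (393,238). So plunger 1 is the lower-left one, beside the weight, and the open oven door lies to the right of plunger 5. I'll zoom in for precise positions.

```bash
python3 - <<'E'
from rig import optics
import cv2, numpy as np
im=np.mean([optics.get_image("top") for _ in range(6)],0).astype(np.uint8)[:,:,::-1]
im2=np.mean([optics.get_image("side") for _ in range(6)],0).astype(np.uint8)[:,:,::-1]
a=cv2.resize(im[115:235,210:370],(800,600),interpolation=cv2.INTER_CUBIC)
b=cv2.resize(im2[135:255,200:360],(800,600),interpolation=cv2.INTER_CUBIC)
f=lambda x:cv2.convertScaleAbs(x,alpha=1.5)
cv2.imwrite("pics/top_z.png",f(a));cv2.imwrite("pics/side_z.png",f(b))
E
```

```text
(no output)
```

View pics/top_z.png

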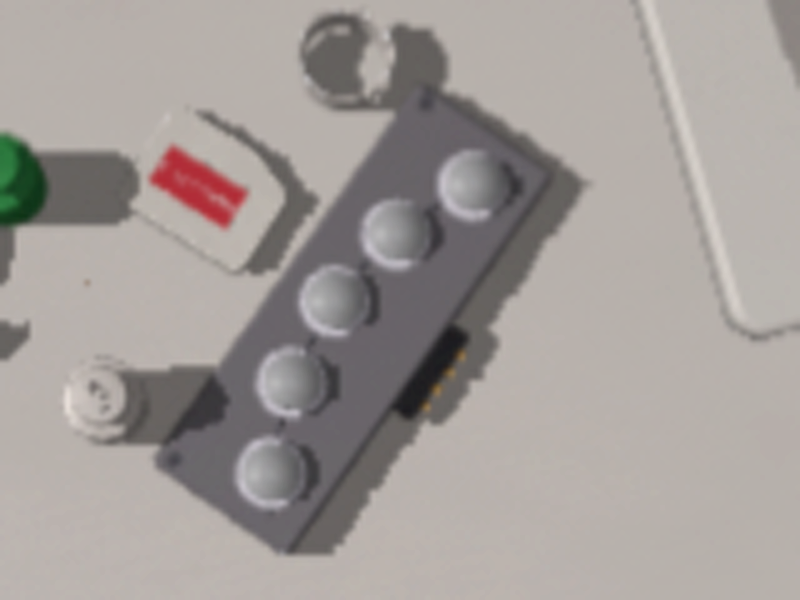

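View pics/side_z.png

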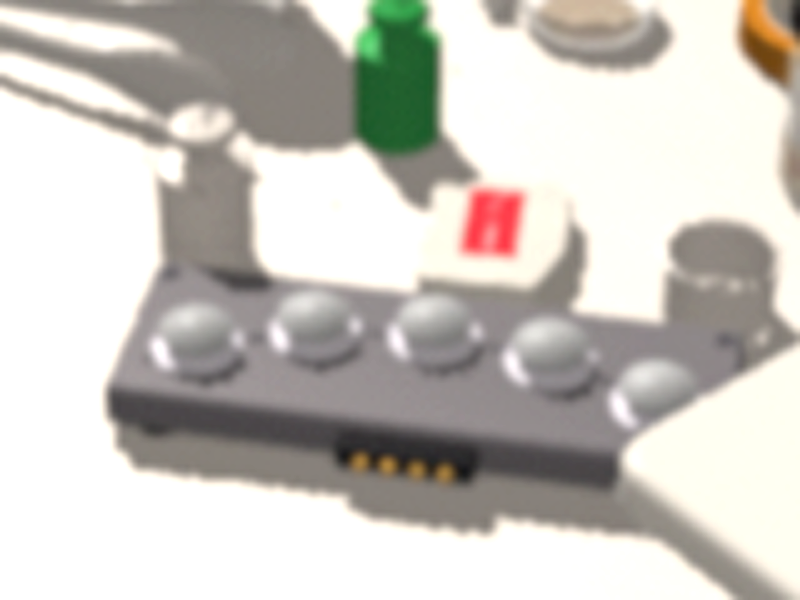

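Top crop (5x): plungers 1 to 5 are at (271,472), (291,381), (335,300), (398,234) and (475,185). The base-top corners are at (160,459), (290,552), (422,88) and (551,178), the weight's knob is at (100,396) and the door corner is at (745,335). Side crop: plungers 1 to 4 are at (198,338), (316,328), (435,332) and (550,354), and the door corner is at (622,455).

```bash
cat > h.py <<'E'
from rig import env, optics
import cv2, numpy as np
from scipy.optimize import least_squares
C={n:optics.calibration(n) for n in("top","side")}
def K(c):
    f=192/np.tan(np.radians(c["fov_y"]/2)); return np.array([[f,0,c["cx"]],[0,f,c["cy"]],[0,0,1]])
def proj(n,P):
    c=C[n];Ti=np.linalg.inv(c["T"])
    return cv2.projectPoints(np.float64(P).reshape(-1,1,3),cv2.Rodrigues(Ti[:3,:3])[0],Ti[:3,3],K(c),c["D"])[0][:,0]
PL=np.array([[-84,-10],[-44,6],[0,12],[44,6],[84,-10]])/1e3
def world(p,L): # L: n x3
    c,s=np.cos(p[2]),np.sin(p[2]); L=np.asarray(L)
    return np.c_[p[0]+c*L[:,0]-s*L[:,1],p[1]+s*L[:,0]+c*L[:,1],L[:,2]]
E
python3 - <<'E'
from h import *
tp=lambda a,o:(np.array(a)+.5)/5-.5+o
t=tp([(271,472),(291,381),(335,300),(398,234),(475,185),(160,459),(290,552),(551,178),(422,88)],(210,115))
s=tp([(198,338),(316,328),(435,332),(550,354),(110,388),(165,270)],(200,135))
d=np.c_[PL,np.full(5,.031)]
cor=np.array([[-113,40,22],[-113,-40,22],[113,-40,22],[113,40,22]])/1e3
L=np.r_[d,cor]; Ls=np.r_[d[:4],cor[[1,0]]]
ft=lambda p:(proj("top",world(p,L))-t).ravel()
fs=lambda p:(proj("side",world(p,Ls))-s).ravel()
x0=[.4,.28,-.6]
for nm,f in(("top",ft),("side",fs),("both",lambda p:np.r_[ft(p),fs(p)])):
    r=least_squares(f,x0);print(nm,r.x,np.degrees(r.x[2]),np.abs(r.fun).max().round(2))
    if nm=="both":
        np.save("pose.npy",r.x);print(world(r.x,np.c_[PL,np.full(5,.036)]).round(4)); print(r.fun.round(1))
g=lambda P:np.r_[proj("top",P)[0]-tp((745,335),(210,115)),proj("side",P)[0]-tp((622,455),(200,135))]
r=least_squares(g,[.4,.1,.1]);print("door",r.x,r.fun)
w=least_squares(lambda p:(proj("top",[p[0],p[1],.066])-tp((100,396),(210,115))).ravel(),[.4,.3]).x;print("weight",w)
E
```

```text
top [ 0.51932462  0.26827503 -0.6125333 ] -35.09557311713894 2.11
side [ 0.5169238   0.25960751 -0.6339165 ] -36.320739826341374 2.1
both [ 0.51918525  0.26582632 -0.6067178 ] -34.762369219996046 2.7
[[0.4445 0.3055 0.036 ]
 [0.4865 0.2958 0.036 ]
 [0.526  0.2757 0.036 ]
 [0.5588 0.2457 0.036 ]
 [0.5825 0.2097 0.036 ]]
[ 1.4  0.3  1.5  0.6  1.2  0.1  1.3 -0.4  1.  -0.4 -0.9  1.   0.9  1.8
  2.3 -0.9  0.7 -1.7 -0.  -1.9 -0.2 -2.7  0.3 -2.7  0.9 -2.1 -1.9  0.3
 -1.6 -2.4]
door [0.50222843 0.10599107 0.11156077] [ 0.20758017 -0.51755147 -0.36760359  0.06974289]
weight [0.47772325 0.38640324]
```

```bash
python3 - <<'E'
from h import *
tp=lambda a,o:(np.array(a)+.5)/5-.5+o
t=tp([(271,472),(291,381),(335,300),(398,234),(475,185)],(210,115))
s=tp([(198,338),(316,328),(435,332),(550,354)],(200,135))
def D(z): return np.c_[PL,np.full(5,z)]
ft=lambda p:(proj("top",world(p,D(p[3] if len(p)>3 else .031)))-t).ravel()
fs=lambda p:(proj("side",world(p,D(p[3] if len(p)>3 else .031)))[:4]-s).ravel()
for nm,f in(("top",ft),("side",fs),("both",lambda p:np.r_[ft(p),fs(p)])):
  for x0 in([.5,.28,-.6],[.5,.28,-.6,.03]):
    r=least_squares(f,x0);print(nm,r.x.round(4),r.fun.round(1))
E
```

```text
top [ 0.5193  0.2688 -0.6184] [-0.3  0.   0.1  0.4  0.   0.   0.2 -0.3  0.  -0.2]
top [ 0.5201  0.2684 -0.6185  0.0247] [-0.2 -0.2  0.1  0.3  0.   0.   0.2 -0.2 -0.2  0. ]
side [ 0.5159  0.2598 -0.6138] [-0.5  0.2 -0.6 -0.5  0.1 -0.3  0.9  0.4]
side [ 0.5218  0.2727 -0.6119  0.0196] [ 0.3  0.3 -0.3 -0.4 -0.1 -0.2  0.1  0.3]
both [ 0.5183  0.2657 -0.6051] [ 1.5  0.7  1.6  1.   1.3  0.5  1.3 -0.   1.  -0.1 -0.4 -1.7 -0.7 -2.5
 -0.1 -2.5  0.6 -2. ]
both [ 0.52    0.2684 -0.6165  0.0232] [-0.1 -0.1  0.1  0.4 -0.   0.1  0.1 -0.1 -0.3  0.1  0.1  0.2 -0.3 -0.4
  0.1 -0.2  0.5  0.4]
```

The plungers alone fit well in both views: strip centre about (0.520, 0.268), yaw about -35.3°. A +15° roll puts tool x along strip −x and tool y along strip +y. I'll close the fingers and approach.

```bash
cat > w.py <<'E'
from h import *
s=env.observe();R=np.array(s["tool_rot"]);p=np.array(s["position"]);a=np.array([.520,.268]);th=-.617
c,q=np.cos(th),np.sin(th);d=p[:2]-a
print("t",round(s["time_s"],2),"strip mm",(1e3*np.array([c*d[0]+q*d[1],-q*d[0]+c*d[1],p[2]])).round(1),"toolx yaw",np.degrees(np.arctan2(R[1,0],R[0,0])).round(1),"F",np.round(s["ft_force"],2),"w",s["grip_width"])
E
python3 -m jog '[{"linear":[0,0,0],"roll":1},{"linear":[0,0,0],"roll":1},{"linear":[0,0,0],"roll":1},{"linear":[-0.5,-0.05,0],"roll":0},{"linear":[-0.5,-0.05,0],"roll":0},{"linear":[-0.5,-0.05,0],"roll":0},{"linear":[-0.5,-0.05,0],"roll":0},{"linear":[-0.5,-0.05,0],"roll":0}]' -1 20; python3 w.py
```

```text
time_s: 1.37
position: [0.267, 0.4494, 0.2314]
tool_rot: [[-0.817, 0.577, 0.0], [0.577, 0.817, 0.0], [-0.0, 0.0, -1.0]]
ft_force: [-0.3, 0.4, 0.4]
grip_width: -0.0
gripper_force: 0.0
t 1.37 strip mm [-311.3    1.5  231.4] toolx yaw 144.7 F [-0.33  0.39  0.38] w -2.4284279549895524e-05
```

```bash
python3 -m jog '[{"linear":[-0.5,-0.06,0],"roll":0},{"linear":[-0.5,-0.06,0],"roll":0},{"linear":[-0.5,-0.06,0],"roll":0},{"linear":[-0.5,-0.06,0],"roll":0},{"linear":[-0.5,-0.06,0],"roll":0},{"linear":[-0.5,-0.06,0],"roll":0},{"linear":[-0.5,-0.06,0.3],"roll":0},{"linear":[-0.5,-0.06,0.5],"roll":0},{"linear":[-0.4,-0.06,0.5],"roll":0},{"linear":[-0.3,-0.06,0.5],"roll":0},{"linear":[0,0,0.5],"roll":0},{"linear":[0,0,0.5],"roll":0}]' >/dev/null; python3 -m jog '[{"linear":[0,0,0.5],"roll":0},{"linear":[0,0,0.3],"roll":0},{"linear":[0,0,0],"roll":0},{"linear":[0,0,0],"roll":0}]' >/dev/null; python3 w.py
python3 - <<'E'
from h import *
n=[optics.get_image(k)[:,:,::-1] for k in("top","side")]
a=cv2.resize(n[0][115:235,210:370],(400,300),interpolation=3);b=cv2.resize(n[1][135:255,200:360],(400,300),interpolation=3)
cv2.imwrite("pics/ap.png",np.hstack([a,b]))
E
```

```text
t 2.7 strip mm [-124.1  -22.    87.3] toolx yaw 144.7 F [-0.39 -0.03  0.06] w 9.022331539792901e-05
```

View pics/ap.png

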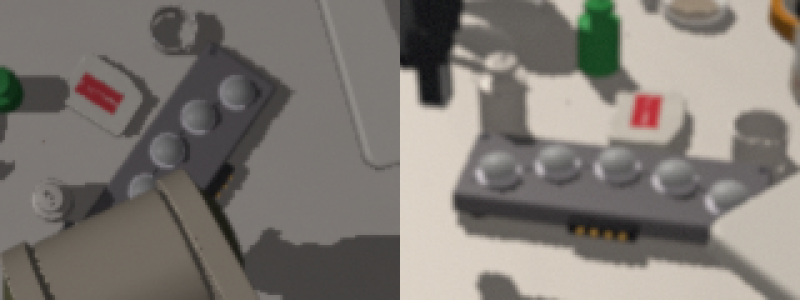

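The hand is above and short of plunger 1, with the fingertip at about (433,102) in the side half; nothing has moved. I'll check that point against the TCP to find any camera offset.

```bash
python3 - <<'E'
from h import *
p=np.array(env.observe()["position"]);R=np.array(env.observe()["tool_rot"])
c=[p+R[:,0]*a+R[:,1]*b for a in(-.011,.011) for b in(-.014,.014)]
q=(proj("side",c)-[200,135]);print(((q+.5)*2.5-.5+[400,0]).round(0))
E
```

```text
[[446. 113.]
 [457.  90.]
 [415. 110.]
 [427.  87.]]
```

The offset fits slim fingertips, so no correction is needed. Now descending to 32 mm, 4 mm below crown height.

```bash
python3 -m jog '[{"linear":[0,0,0.4],"roll":0},{"linear":[0,0,0.4],"roll":0},{"linear":[0,0,0.3],"roll":0},{"linear":[0,0,0.2],"roll":0},{"linear":[0,0,0.08],"roll":0},{"linear":[0,0,0],"roll":0},{"linear":[0,0,0],"roll":0},{"linear":[0,0,0],"roll":0}]' >/dev/null; python3 w.py
```

```text
t 3.47 strip mm [-123.9  -21.6   32.9] toolx yaw 144.7 F [ 0.47 -0.39  0.51] w -0.0001813080426925282
```

```bash
python3 -m jog '[{"linear":[-0.1,0.03,0.02],"roll":0},{"linear":[-0.1,0.03,0],"roll":0},{"linear":[-0.1,0.03,0],"roll":0},{"linear":[-0.1,0.03,0],"roll":0},{"linear":[-0.1,0.03,0],"roll":0},{"linear":[-0.1,0.03,0],"roll":0}]' >/dev/null; python3 w.py;  python3 -m jog '[{"linear":[-0.1,0.03,0],"roll":0},{"linear":[-0.1,0.03,0],"roll":0},{"linear":[-0.1,0.03,0],"roll":0},{"linear":[-0.1,0.03,0],"roll":0},{"linear":[0,0,0],"roll":0},{"linear":[0,0,0],"roll":0},{"linear":[0,0,0],"roll":0}]' >/dev/null; for i in 1 2; do python3 w.py; python3 -m jog '[{"linear":[0,0,0],"roll":0}]' >/dev/null; done
python3 - <<'E'
from h import *
b=optics.get_image("side")[135:255,200:360,::-1]
cv2.imwrite("pics/p1.png",cv2.resize(b,(800,600),interpolation=3))
E
```

```text
t 3.97 strip mm [-100.   -14.9   31.3] toolx yaw 144.7 F [-2.21  0.7   1.75] w 6.0739078126374946e-05
t 4.55 strip mm [-83.6  -9.6  31.5] toolx yaw 144.7 F [ 1.59 -0.74  2.1 ] w -0.00032418675728233684
t 4.63 strip mm [-83.8  -9.7  31.5] toolx yaw 144.7 F [ 2.32 -0.49  3.13] w 4.2066656915275086e-05
```

View pics/p1.png

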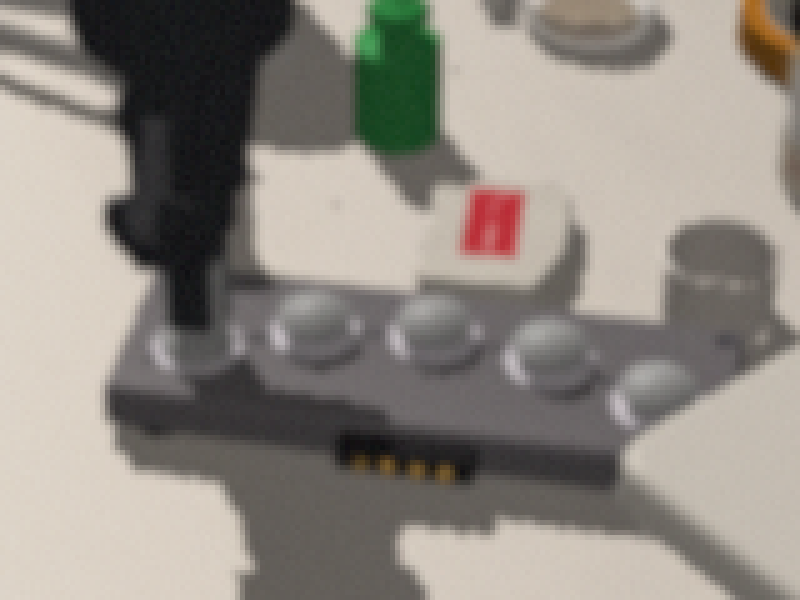

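The fingertips are centred on plunger 1 at about (198,325) and it is pushed down with 2 to 3 N. The strip hasn't moved. Continuing along the arc.

```bash
python3 -m jog '[{"linear":[-0.1,0.04,0],"roll":0},{"linear":[-0.1,0.04,0],"roll":0},{"linear":[-0.1,0.04,0],"roll":0},{"linear":[-0.1,0.04,0],"roll":0},{"linear":[-0.1,0.04,0],"roll":0},{"linear":[-0.1,0.04,0],"roll":0}]' >/dev/null; python3 w.py;  python3 -m jog '[{"linear":[-0.1,0.04,0],"roll":0},{"linear":[-0.1,0.04,0],"roll":0},{"linear":[-0.1,0.04,0],"roll":0},{"linear":[-0.1,0.04,0],"roll":0},{"linear":[0,0,0],"roll":0},{"linear":[0,0,0],"roll":0}]' >/dev/null; python3 w.py
python3 -m jog '[{"linear":[-0.1,0.015,0],"roll":0},{"linear":[-0.1,0.015,0],"roll":0},{"linear":[-0.1,0.015,0],"roll":0},{"linear":[-0.1,0.015,0],"roll":0},{"linear":[-0.1,0.015,0],"roll":0},{"linear":[-0.1,0.015,0],"roll":0}]' >/dev/null; python3 w.py;  python3 -m jog '[{"linear":[-0.1,0.015,0],"roll":0},{"linear":[-0.1,0.015,0],"roll":0},{"linear":[-0.1,0.015,0],"roll":0},{"linear":[-0.1,0.015,0],"roll":0},{"linear":[-0.1,0,0],"roll":0},{"linear":[0,0,0],"roll":0},{"linear":[0,0,0],"roll":0}]' >/dev/null; python3 w.py
python3 - <<'E'
from h import *
n=[optics.get_image(k)[:,:,::-1] for k in("top","side")]
cv2.imwrite("pics/p3.png",np.hstack([cv2.resize(n[0][115:235,210:370],(400,300),interpolation=3),cv2.resize(n[1][135:255,200:360],(400,300),interpolation=3)]))
E
```

```text
t 5.27 strip mm [-60.2  -0.6  31. ] toolx yaw 144.7 F [-1.71 -0.01  1.84] w 0.000217547895267149
t 5.77 strip mm [-43.4   6.5  31.5] toolx yaw 144.7 F [ 1.22 -1.55  2.58] w -0.0001128252230438905
t 6.27 strip mm [-19.8   9.7  31.1] toolx yaw 144.7 F [-3.08  0.8   2.32] w -1.760622180302292e-05
t 6.85 strip mm [ 0.6 12.3 31.5] toolx yaw 144.7 F [ 0.68 -0.65  1.57] w 5.7652834118857734e-05
```

View pics/p3.png

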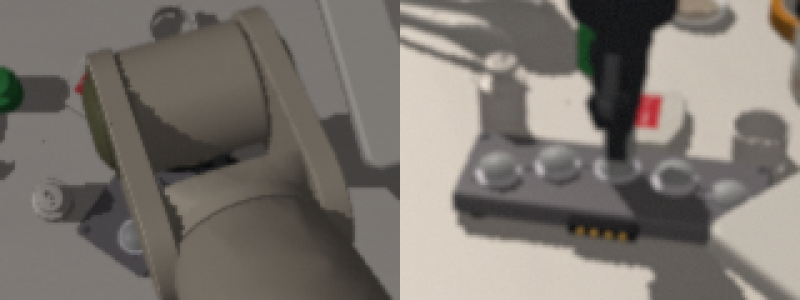

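The fingertips are pressing plunger 3 at (618,160) in the side half. Plungers 1 and 2 are back up and the strip is still in place. On to plungers 4 and 5.

```bash
python3 -m jog '[{"linear":[-0.1,-0.015,0],"roll":0},{"linear":[-0.1,-0.015,0],"roll":0},{"linear":[-0.1,-0.015,0],"roll":0},{"linear":[-0.1,-0.015,0],"roll":0},{"linear":[-0.1,-0.015,0],"roll":0},{"linear":[-0.1,-0.015,0],"roll":0}]' >/dev/null; python3 w.py;  python3 -m jog '[{"linear":[-0.1,-0.015,0],"roll":0},{"linear":[-0.1,-0.015,0],"roll":0},{"linear":[-0.1,-0.015,0],"roll":0},{"linear":[-0.1,-0.015,0],"roll":0},{"linear":[-0.1,-0.01,0],"roll":0},{"linear":[0,0,0],"roll":0},{"linear":[0,0,0],"roll":0}]' >/dev/null; python3 w.py
python3 -m jog '[{"linear":[-0.1,-0.04,0],"roll":0},{"linear":[-0.1,-0.04,0],"roll":0},{"linear":[-0.1,-0.04,0],"roll":0},{"linear":[-0.1,-0.04,0],"roll":0},{"linear":[-0.1,-0.04,0],"roll":0},{"linear":[-0.1,-0.04,0],"roll":0}]' >/dev/null; python3 w.py;  python3 -m jog '[{"linear":[-0.1,-0.04,0],"roll":0},{"linear":[-0.1,-0.04,0],"roll":0},{"linear":[-0.1,-0.04,0],"roll":0},{"linear":[-0.1,-0.04,0],"roll":0},{"linear":[0,0,0],"roll":0},{"linear":[0,0,0],"roll":0},{"linear":[0,0,0],"roll":0}]' >/dev/null; python3 w.py
python3 - <<'E'
from h import *
n=[optics.get_image(k)[:,:,::-1] for k in("top","side")]
cv2.imwrite("pics/p5.png",np.hstack([cv2.resize(n[0],(400,300),interpolation=3),cv2.resize(n[1][135:255,200:360],(400,300),interpolation=3)]))
E
```

```text
t 7.45 strip mm [24.1  8.4 31.1] toolx yaw 144.7 F [-3.14  2.68  1.64] w -0.00022436351747178387
t 8.03 strip mm [44.7  5.8 31.5] toolx yaw 144.7 F [ 1.53 -2.31  2.55] w 0.00044685256358073777
t 8.53 strip mm [67.9 -4.  31.1] toolx yaw 144.7 F [-1.01  1.71  0.83] w 0.00012633630386632764
t 9.12 strip mm [ 84.4 -10.2  31.5] toolx yaw 144.7 F [ 1.03 -0.55  2.74] w -0.00039440808912526946
```

View pics/p5.png

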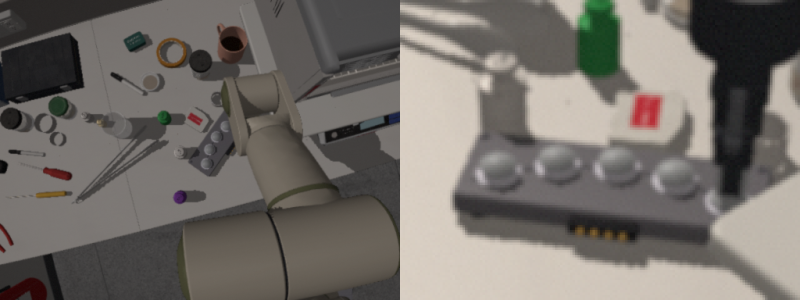

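The fingertips are on plunger 5 at (730,195), with 1 to 4 back up. I'll run off the dome slightly, lift, and back away high.

```bash
python3 -m jog '[{"linear":[-0.1,-0.04,0],"roll":0},{"linear":[-0.1,-0.04,0],"roll":0},{"linear":[0,0,-0.1],"roll":0},{"linear":[0,0,-0.3],"roll":0},{"linear":[0,0,-0.5],"roll":0},{"linear":[0,0,-0.6],"roll":0},{"linear":[0,0,-0.6],"roll":0},{"linear":[0,0,-0.6],"roll":0},{"linear":[0,0,-0.6],"roll":0},{"linear":[0,0,-0.6],"roll":0},{"linear":[0,0,-0.6],"roll":0},{"linear":[0.2,0,-0.4],"roll":0}]' >/dev/null
python3 -m jog '[{"linear":[0.5,0,0],"roll":0},{"linear":[0.5,0,0],"roll":0},{"linear":[0.5,0,0],"roll":0},{"linear":[0.5,0,0],"roll":0},{"linear":[0.5,0,0],"roll":0},{"linear":[0.5,0,0],"roll":0},{"linear":[0.5,0,0],"roll":0},{"linear":[0.5,0,0],"roll":0},{"linear":[0.5,0,0],"roll":0},{"linear":[0.5,0,0],"roll":0},{"linear":[0.5,0,0],"roll":0},{"linear":[0.5,0,0],"roll":0}]' >/dev/null
python3 -m jog '[{"linear":[0.5,0,0],"roll":0},{"linear":[0.4,0,0],"roll":0},{"linear":[0.2,0,0],"roll":0},{"linear":[0,0,0],"roll":0},{"linear":[0,0,0],"roll":0},{"linear":[0,0,0],"roll":0}]' >/dev/null;python3 w.py
python3 - <<'E'
from h import *
n=[optics.get_image(k)[:,:,::-1] for k in("top","side")]
cv2.imwrite("pics/end.png",np.hstack([cv2.resize(n[0][115:235,210:370],(400,300),interpolation=3),cv2.resize(n[1][135:255,200:360],(400,300),interpolation=3)]))
E
```

```text
t 11.72 strip mm [-199.3  -13.7  227.3] toolx yaw 144.7 F [ 0.43  0.34 -0.64] w -3.057881281022381e-05
```

View pics/end.png

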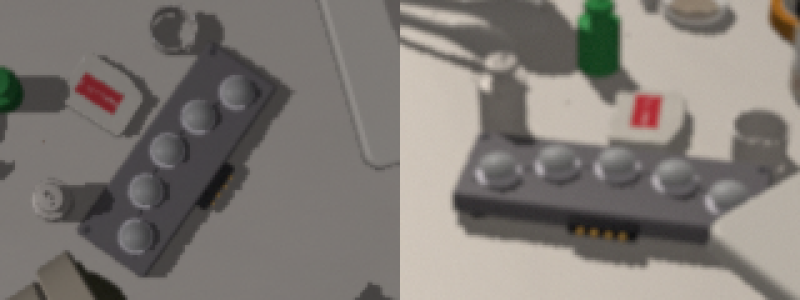

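All five plungers are up, the strip, weight, cassette and ring cutter sit where they were, and the hand is clear.

```bash
python3 -c "
from rig import env
print(env.close_job())"
```

```text
the job is handed in; nothing more can be done
None
```

Job handed in: I pressed plungers 1 to 5 in order from the weight end to the ring-cutter end, each dipping about 4.5 mm; all sprang back, the strip and its neighbours show no movement in the final pictures, and the hand is clear after about 12 s.

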